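Centre-punch a nest-plate blank through the marking jig

TASK

Take the automatic centre punch (red cap) out of the tool stand, put its point down through the brass-flanged guide bush of the marking jig onto the clamped blank, and press it straight down until its spring trips with a snap; stop pushing at the snap, never bearing on the work with more than 20 N. Then draw the punch out and stand it upright in its yellow-ringed hole in the tool stand again, let go of it and move clear. Do not fire it anywhere else and leave the other things on the bench where they are.

Things in the scene. Friction and masses are not known exactly. Their poses are not given: they have to be found in the camera images.
- punch_grip (a point): Automatic centre punch standing point down in the tool stand: steel barrel 18 mm in diameter, 90 mm long, dark knurling, red cap no wider than the barrel; 170 g. This point is on the axis mid-grip: 50 mm above the barrel's shoulder, 40 mm below the cap's top, 99 mm above the tip with the rod out. z axis along the barrel to the cap. Grip firmly (about 40 N) or it slips when pressed.
- punch_tip (a point): Tip of the punch's nose rod (moves with the rod), on the barrel's axis. The rod, dark steel, 8 mm in diameter, sticks out 49 mm below the barrel's flat shoulder (16 mm wide) and ends in a cone point 6 mm long.
- nose (a joint): How far the nose rod is pushed into the barrel (m): 0 out, 0.0113 bottomed. The push grows from 1 N to about 12 N at 8.5 mm; there the spring trips: the rod gives way with a snap and the push falls by about half until the rod bottoms, then climbs steeply. Past 0.0103 it has tripped. It springs out and resets when lifted.
- punch: The same punch; the origin lies on its axis at the barrel's shoulder (the underside of the barrel), z along the barrel to the cap.
- jig: Marking jig fixed to the bench, origin under its middle, z up: blue base 170 x 170 x 20 mm, aluminium blank held on it by two strap clamps (up to 60 mm high), over it a bridge plate 40 mm (x) by 156 mm (y) with the guide bush in its middle. The blank's thickness differs from job to job: its upper face lies 23 to 35 mm below the bush's mouth and must be found by feel.
- bush_mouth (a point): Centre of the upper rim of the guide bush in the jig's bridge, 58 mm above the bench. Upright bore 9.2 mm in diameter, 16 mm long, brass flange 25 mm wide; below it is free space down to the blank.
- stand_hole (a point): Mouth centre of the punch's yellow-ringed hole in the black tool stand (70 x 130 mm, 60 mm high, fixed to the bench). Bore 11 mm, 52 mm deep. The punch stands with its rod in it and its shoulder on the stand's top, punch_grip 50 mm above this point. A scriber and a drift stand in holes 52 and 77 mm to its side, rising at most 25 mm above the stand.
- scriber: Scriber with green handle, 11 mm thick, standing in the tool stand; leave alone. Origin at its foot, 8 mm above the bench.
- drift: Dark steel drift, 10 mm thick, standing in the tool stand; leave alone. Origin at its foot.
- solvent: Blue bottle, 60 mm wide, 150 mm high, beside the work; leave alone. Origin under it.
- ink_can: Ink can with red label, 72 mm wide, 75 mm high, beside the work; leave alone. Origin under it.
- spanner: Spanner lying on the bench between jig and stand; leave alone.
- spare_bush: Spare brass bush, 25 mm wide, 16 mm high, on the bench near the robot; leave alone.
There are look-alikes about, which are no part of the job. Leave any green look-alike of the jig alone.

How it is judged:
By the outcome, as a careful person would: the job done as asked, in the order asked, and still so for the second after the job is handed in, with the robot touching nothing.
It also fails if it takes over 67 s, if anything falls off the work surface, if the arm or the gripper's body presses on something with over 40 N, if the wrist force passes 120 N, or if a joint passes its speed limit or range.

ROBOT

A 6-joint arm with a two-finger parallel gripper is mounted at the origin on the work surface. World frame = base frame: x ahead of the robot, y to its left, z up, the work surface at z = 0. Lengths are in m, angles in rad, forces in N, time in s.
With the tool pointing down it reaches from about 0.35 to 0.775 m from the base axis. Payload 7.3 kg.
Tool frame: the origin (TCP) lies at the very end of the fingers, on their centre line; the grasp point (between the pads) lies 19 mm behind it; z points along the fingers, y is the line along which they close (so a half turn about z gives the same grasp; the last joint's range is limited). The gripper opens to 92 mm and grips with 3 to 60 N. Pads are 19 mm wide; open, the fingers measure 130 mm over their backs; the gripper's body (75 mm by 190 mm) begins 47 mm behind the grasp point.
Start: joints at [-1.351, 0.342, 1.524, -0, 1.275, -0.146], TCP at [0.188, -0.49, 0.227] pointing down, gripper open.
Joint ranges: [-2.53, 2.53], [-0.77, 2.02], [0.04, 2.7], [-1, 4.14], [0.28, 2.66], [-3.11, 3.11]. Speed limits (rad/s): [2.57, 2.57, 3.14, 3.14, 3.14, 3.14].

INTERFACE

Orientations are given as a unit quaternion [x, y, z, w].
In Python, from plant import get_state, grab_frame, hand_in gives the robot as it stands.
- The arm moves only by the tool play_rows, never from a script. Its argument "plan" is a list of rows, each an object of numbers: "x", "y", "z": the shift along the tool's x, y, z each as a share of 0.04 m, from -1 to 1; "rx", "ry", "rz": the turn, a rotation vector about the tool's x, y, z each as a share of 4 degrees, from -1 to 1. In form: [{"x": .., "y": .., "z": .., "rx": .., "ry": .., "rz": ..}, ...]. A call has 1 to 20 rows; each row shifts and turns the commanded pose from where the row before left it, along the tool's axes as they then stand; what a row does not reach is not made up. A row lasts 1/10 s, in which the tool goes at most 50 mm and 8.59 degrees, less where a joint would pass 70% of its speed; a pose out of reach is approached as far as the arm can. A call with a number of a shift or a turn outside -1 to 1 is refused whole. A call with a gripper value outside its range is refused whole. "gripper" is the closure in counts, from 0 (fully open) to 255 (shut), set as the call begins (left out, the last holds). The fingers move at their own pace and stop on an object; "force" is the grip in N (left out, the last holds). Time passes only in rows, so rows that do not move let the fingers close. It gives the time, the measured TCP pose, the force, the opening and the grip force at its end, in the units of the state.
- get_state(): the state, without advancing time (a new reading comes with each control period).
- grab_frame(name): name is "side" or "top" or "wrist"; returns a dict with "color" (400x640x3 uint8, red, green, blue), "camera_matrix" (3x3 intrinsics, pixels), "k1" (the pictures are not rectified: a ray, as slopes to the right and down, at radius r is drawn at 1 + k1 r^2 times it, then the intrinsics apply), "cam_to_world" (4x4, takes a point from camera to world coordinates); the wrist camera has in their place "mount" (4x4, takes a point from camera to tool coordinates, whose origin is the TCP and whose axes are the flange's). Camera axes: x right, y up, looking along -z (the intrinsics and any distortion apply to the point x, -y, -z); pixel columns grow to the right and rows downward; lengths in m; the calibration is good to about 2 mm. A picture is of the moment at which its call begins: read the wrist's pose just before it. There is no depth.
- hand_in(): hands the job in; it is judged then, once.
The state is a dict: "clock": time; "joints": joint angles; "joint_velocities": joint speeds; "joint_efforts": joint torques, N m; "tcp_pos": TCP position; "tcp_rot": TCP orientation; "ft_force": force on the tool from outside, world axes, zero at the start; "wrist_torque": the same for the moment, N m; "grip_width": finger opening in m; "finger_force": force on a finger pad.
Only numpy, scipy, OpenCV 4.12 (cv2) and the standard library are available. Lean on these libraries where they do the work, as an engineer would, in place of code of your own. Each camera call takes 0.05 s, during which the arm holds its last target. There are 200 camera calls.

## Working session

There is one attempt and no reset: what is moved stays moved. The work goes in short steps, Python scripts to look and compute and a tool call to move; the robot and the scene stay as the last step left them, time stands still between calls to the robot, and variables do not carry over. Pictures are saved under pics/ and viewed, at most 10 in all, crops included, and the job is handed in when it is done.

Besides the shell and the picture viewer there is one more tool, called after "Request:" by a JSON object that holds its "fn" and its "kwargs". play_rows: Moves the arm, as the interface text tells. Shift numbers are shares of 0.04 m and turn numbers shares of 4 degrees, none past 1 either way. Its arguments: {"type":"object","properties":{"plan":{"type":"array"},"gripper":{"type":"number"},"force":{"type":"number"}},"required":["plan"]}

```bash
mkdir -p pics
cat > h.py <<'E'
import numpy as np, cv2
from scipy.spatial.transform import Rotation as R
from plant import get_state, grab_frame
def save(name,fn):
    s=get_state(); f=grab_frame(name); cv2.imwrite('pics/'+fn,cv2.cvtColor(f['color'],cv2.COLOR_RGB2BGR))
    np.savez('pics/'+fn+'.npz',s_pos=s['tcp_pos'],s_rot=s['tcp_rot'],**f); return f
def c2w(f):
    if 'cam_to_world' in f: return np.array(f['cam_to_world'])
    T=np.eye(4);T[:3,:3]=R.from_quat(f['s_rot']).as_matrix();T[:3,3]=f['s_pos'];return T@np.array(f['mount'])
def ray(f,px):
    d=np.array([float(f['k1']),0,0,0,0])
    p=cv2.undistortPoints(np.array([[px]],float),np.array(f['camera_matrix']),d)[0,0]
    T=c2w(f); return T[:3,3],T[:3,:3]@np.array([p[0],-p[1],-1.])
def onz(f,px,z):
    o,d=ray(f,px); return o+d*(z-o[2])/d[2]
def proj(f,X):
    T=np.linalg.inv(c2w(f)); p=T[:3,:3]@X+T[:3,3]; a=np.array([p[0],-p[1]])/-p[2]
    a=a*(1+float(f['k1'])*(a@a)); K=np.array(f['camera_matrix']); return K[:2,:2]@a+K[:2,2]
E
python3 - <<'E'
from h import *
for n in('top','side','wrist'):
    f=save(n,n+'0.png')
    print(n,f['camera_matrix'].tolist() if hasattr(f['camera_matrix'],'tolist') else f['camera_matrix'],f['k1'],np.round(f.get('cam_to_world',f.get('mount')),3).tolist())
print(get_state())
E
```

```text
top [[458.2346148129153, 0.0, 315.9494955004984], [0.0, 458.2346148129153, 187.99938147819915], [0.0, 0.0, 1.0]] 0.026999038621235514 [[-0.007, 0.998, -0.07, 0.338], [-1.0, -0.006, 0.01, 0.005], [0.009, 0.07, 0.998, 1.246], [0.0, 0.0, 0.0, 1.0]]
side [[387.1163237282858, 0.0, 316.9945706919711], [0.0, 387.1163237282858, 200.81040849740575], [0.0, 0.0, 1.0]] 0.032776159536903285 [[-0.92, 0.187, -0.344, -0.014], [-0.391, -0.477, 0.787, 0.939], [-0.017, 0.859, 0.512, 0.709], [0.0, 0.0, 0.0, 1.0]]
wrist [[312.4859007102751, 0.0, 317.95407257745217], [0.0, 312.4859007102751, 202.77281190167326], [0.0, 0.0, 1.0]] -0.0230962598986877 [[0.001, 0.96, 0.279, 0.075], [1.0, -0.001, -0.0, 0.001], [-0.0, 0.279, -0.96, -0.158], [0.0, 0.0, 0.0, 1.0]]
{'clock': 0.15, 'joints': array([-1.35098907e+00,  3.42559302e-01,  1.52480475e+00, -4.00977632e-05,
        1.27538779e+00, -1.45981101e-01]), 'joint_velocities': array([ 0.00082961, -0.00171694, -0.0030238 ,  0.00115301, -0.00132673,
       -0.00082328]), 'joint_efforts': array([ 1.20815846e-03, -4.31468832e+01, -2.44354695e+01,  7.18102930e-02,
        5.38486813e-02, -7.58322744e-05]), 'tcp_pos': array([ 0.18773582, -0.48995716,  0.22620386]), 'tcp_rot': array([ 9.83320201e-01,  1.81881958e-01, -4.05536675e-05, -5.78490040e-04]), 'ft_force': array([ 0.81004614,  0.83239582, -0.5399872 ]), 'wrist_torque': array([-0.0273178 ,  0.0083698 ,  0.01126799]), 'finger_force': 0.0, 'grip_width': 0.0917243149960114}
```

View pics/top0.png

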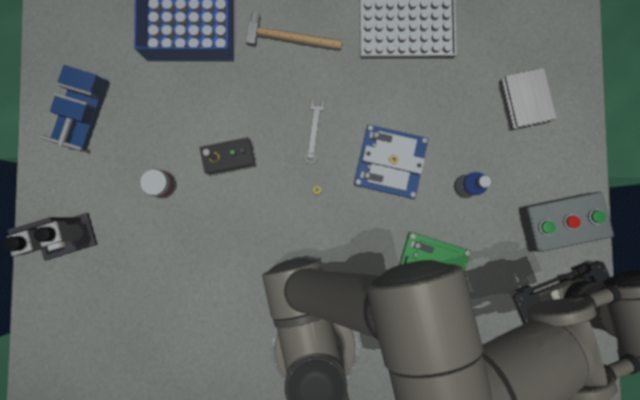

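View pics/side0.png

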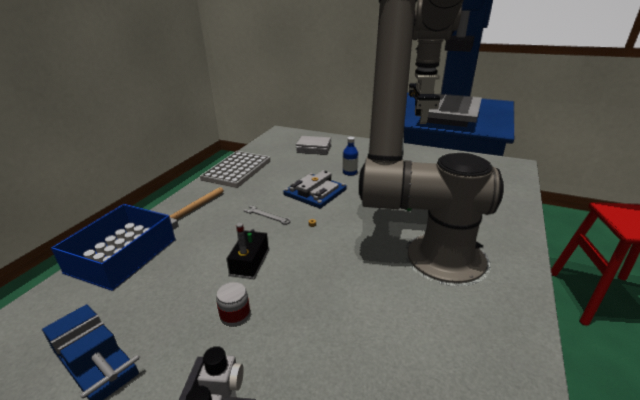

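The top view shows the stand near (228,156) with the punch at about (210,155). The jig is at (392,160) with its bush at (394,159), the bottle at (478,182) and the can at (155,182). I'll enlarge the important parts.

Run:
```python
from h import *
a=cv2.imread('pics/top0.png');b=cv2.imread('pics/side0.png')
A=cv2.resize(a[130:180,190:270],(800,500)[:2] if 0 else (400,250),interpolation=cv2.INTER_CUBIC)
B=cv2.resize(a[115:205,350:430][0:90],(267,300),interpolation=cv2.INTER_CUBIC)
C=cv2.resize(b[215:280,220:280],(277,300),interpolation=cv2.INTER_CUBIC)
D=cv2.resize(b[165:210,280:350],(400,257),interpolation=cv2.INTER_CUBIC)
o=np.zeros((570,720,3),np.uint8);o[:250,:400]=A;o[260:560,:267]=B;o[260:560,420:697]=C;o[:257,400+0:800][:, :320]=D[:,:320]
cv2.imwrite('pics/crop.png',o)
f=np.load('pics/top0.png.npz')
for n,p,z in[('ring',(213,157),.06),('cap',(207,152),.15),('bush',(394,159),.058),('bottle',(483,181),.15),('can',(154,182),.075),('spare',(317,190),.016)]: print(n,onz(f,p,z).round(4))
```

```text
ring [0.5033 0.2597 0.06  ]
cap [0.5028 0.2547 0.15  ]
bush [ 0.4957 -0.2116  0.058 ]
bottle [ 0.4289 -0.4072  0.15  ]
can [0.4377 0.4053 0.075 ]
spare [ 0.4185 -0.0104  0.016 ]
```

View pics/crop.png

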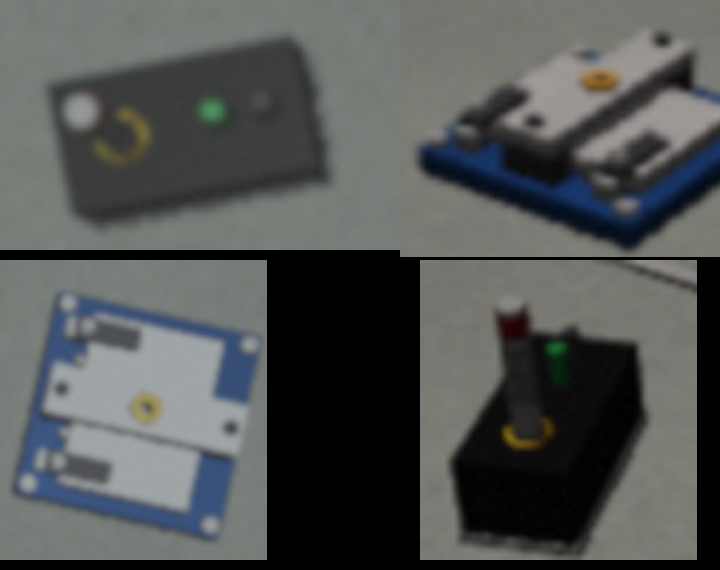

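The crop gives the ring centre at about (214.2,157.2), the cap at about (206,152.4) and the bush at about (394,159). The stand's long axis is turned about 13°. I'll go over the jig first, turning the tool so the fingers close across the stand's short side.

Request:
{"fn": "play_rows", "kwargs": {"plan": [{"x": 0.8, "y": -0.31, "z": 0.05, "rz": 0}, {"x": 0.8, "y": -0.31, "z": 0.05}, {"x": 0.8, "y": -0.31, "z": 0.05}, {"x": 0.8, "y": -0.31, "z": 0.05}, {"x": 0.8, "y": -0.31, "z": 0.05}, {"x": 0.8, "y": -0.31, "z": 0.05}, {"x": 0.8, "y": -0.31, "z": 0.05}, {"x": 0.8, "y": -0.31, "z": 0.05}, {"x": 0.8, "y": -0.31, "z": 0.05}, {"x": 0.8, "y": -0.31, "z": 0.05}, {"x": 0.8, "y": -0.31, "z": 0.05}, {"x": 0.8, "y": -0.31, "z": 0.05}, {"rz": -1}, {"rz": -1}, {"rz": -1}, {"rz": -1}, {"rz": -1}, {"rz": -1}, {"rz": -1}, {"rz": -1}], "gripper": 0}}

```text
validation failed for argument at $.pl...
```

Request:
{"fn": "play_rows", "kwargs": {"plan": [{"rz": -1}, {"rz": -1}, {"rz": -1}, {"rz": -1}, {"rz": -1}, {"rz": -1}, {"rz": -1}, {"rz": -1}, {"rz": -1}, {"rz": -1}, {"rz": -1}, {"rz": -1}, {"rz": -0.6}, {}]}}

```text
validation failed for argument at $.pl...
```

Run:
```python
from h import *
f=save('wrist','w1.png'); s=get_state(); print(s['clock'],s['tcp_pos'],R.from_quat(s['tcp_rot']).as_matrix().round(4).tolist(),s['ft_force'])
f=np.load('pics/w1.png.npz');print(proj(f,np.array([.4957,-.2116,.058])))
```

```text
0.2 [ 0.18774849 -0.49002294  0.2262945 ] [[0.9338, 0.3577, -0.0002], [0.3577, -0.9338, 0.0009], [0.0001, -0.0009, -1.0]] [ 0.71437207 -0.26861438 -0.86789093]
[ 127.01108656 -294.81213949]
```

View pics/w1.png

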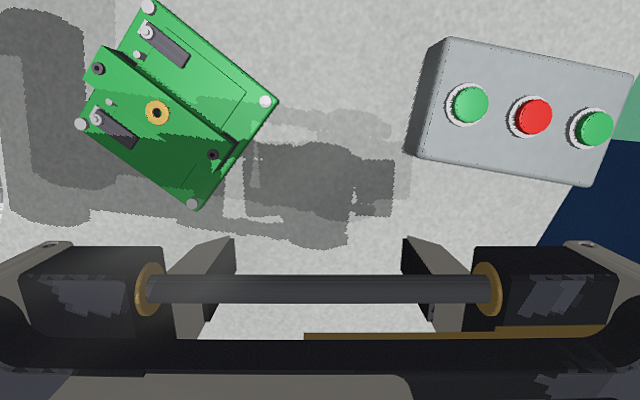

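The call was refused, apparently because every row needs all six keys. The wrist view from the start pose shows only the green look-alike at (160,110) and a button box, and anything directly under the TCP is hidden. I'll therefore stop about 60 mm short of the bush.

Request:
{"fn": "play_rows", "kwargs": {"plan": [{"x": 0.79, "y": -0.19, "z": 0.05, "rx": 0, "ry": 0, "rz": 0}, {"x": 0.79, "y": -0.19, "z": 0.05, "rx": 0, "ry": 0, "rz": 0}, {"x": 0.79, "y": -0.19, "z": 0.05, "rx": 0, "ry": 0, "rz": 0}, {"x": 0.79, "y": -0.19, "z": 0.05, "rx": 0, "ry": 0, "rz": 0}, {"x": 0.79, "y": -0.19, "z": 0.05, "rx": 0, "ry": 0, "rz": 0}, {"x": 0.79, "y": -0.19, "z": 0.05, "rx": 0, "ry": 0, "rz": 0}, {"x": 0.79, "y": -0.19, "z": 0.05, "rx": 0, "ry": 0, "rz": 0}, {"x": 0.79, "y": -0.19, "z": 0.05, "rx": 0, "ry": 0, "rz": 0}, {"x": 0.79, "y": -0.19, "z": 0.05, "rx": 0, "ry": 0, "rz": 0}, {"x": 0.79, "y": -0.19, "z": 0.05, "rx": 0, "ry": 0, "rz": 0}, {"x": 0.79, "y": -0.19, "z": 0.05, "rx": 0, "ry": 0, "rz": 0}, {"x": 0.79, "y": -0.19, "z": 0.05, "rx": 0, "ry": 0, "rz": 0}, {"x": 0, "y": 0, "z": 0, "rx": 0, "ry": 0, "rz": -1}, {"x": 0, "y": 0, "z": 0, "rx": 0, "ry": 0, "rz": -1}, {"x": 0, "y": 0, "z": 0, "rx": 0, "ry": 0, "rz": -1}, {"x": 0, "y": 0, "z": 0, "rx": 0, "ry": 0, "rz": -1}, {"x": 0, "y": 0, "z": 0, "rx": 0, "ry": 0, "rz": -1}, {"x": 0, "y": 0, "z": 0, "rx": 0, "ry": 0, "rz": -1}, {"x": 0, "y": 0, "z": 0, "rx": 0, "ry": 0, "rz": -1}, {"x": 0, "y": 0, "z": 0, "rx": 0, "ry": 0, "rz": -1}], "gripper": 0, "force": 40}}

```text
clock: 2.2
tcp_pos: [0.5092, -0.2694, 0.2025]
tcp_rot: [0.894, 0.447, -0.0, -0.0]
ft_force: [-0.2, -0.1, -0.8]
grip_width: 0.0919
finger_force: 0.0
```

Request:
{"fn": "play_rows", "kwargs": {"plan": [{"x": 0, "y": 0, "z": 0, "rx": 0, "ry": 0, "rz": -1}, {"x": 0, "y": 0, "z": 0, "rx": 0, "ry": 0, "rz": -1}, {"x": 0, "y": 0, "z": 0, "rx": 0, "ry": 0, "rz": -1}, {"x": 0, "y": 0, "z": 0, "rx": 0, "ry": 0, "rz": -1}, {"x": 0, "y": 0, "z": 0, "rx": 0, "ry": 0, "rz": -1}, {"x": 0, "y": 0, "z": 0, "rx": 0, "ry": 0, "rz": -1}, {"x": 0, "y": 0, "z": 0, "rx": 0, "ry": 0, "rz": -1}, {"x": 0, "y": 0, "z": 0, "rx": 0, "ry": 0, "rz": -1}, {"x": 0, "y": 0, "z": 0, "rx": 0, "ry": 0, "rz": -1}, {"x": 0, "y": 0, "z": 0, "rx": 0, "ry": 0, "rz": -1}, {"x": 0, "y": 0, "z": 0, "rx": 0, "ry": 0, "rz": -1}, {"x": 0, "y": 0, "z": 0, "rx": 0, "ry": 0, "rz": -1}, {"x": 0, "y": 0, "z": 0, "rx": 0, "ry": 0, "rz": -0.6}, {"x": 0, "y": 0, "z": 0, "rx": 0, "ry": 0, "rz": 0}]}}

```text
clock: 3.6
tcp_pos: [0.5092, -0.2694, 0.2025]
tcp_rot: [0.62, 0.785, -0.0, -0.0]
ft_force: [-0.4, -1.0, -0.4]
grip_width: 0.0919
finger_force: 0.0
```

Run:
```python
from h import *
f=save('wrist','w2.png'); s=get_state(); print(s['clock'],s['tcp_pos'],R.from_quat(s['tcp_rot']).as_matrix().round(4).tolist(),s['ft_force'])
f=np.load('pics/w2.png.npz');print(proj(f,np.array([.4957,-.2116,.058])))
h=cv2.cvtColor(f['color'],cv2.COLOR_RGB2HSV); m=cv2.inRange(h,(15,110,90),(32,255,255))
n,l,st,c=cv2.connectedComponentsWithStats(m)
for i in range(1,n):
    if st[i,4]>40: print(st[i],c[i],onz(f,c[i],.058))
```

```text
3.65 [ 0.5092048  -0.26941521  0.20251161] [[-0.23, 0.9732, -0.0004], [0.9732, 0.23, 0.0002], [0.0003, -0.0003, -1.0]] [ 0.48652984  0.07759997 -0.39048854]
[318.82956946 128.86533274]
[307 114  25  25 268] [317.         123.81716418] [ 0.49294779 -0.20748864  0.058     ]
[  0 147  20  25 347] [  8.70893372 159.40057637] [ 0.20276778 -0.31010504  0.058     ]
[488 272  14  44 175] [497.70285714 296.19428571] [ 0.73189491 -0.34149425  0.058     ]
[135 294  14  22  81] [138.45679012 305.7037037 ] [ 0.34286586 -0.44702947  0.058     ]
```

View pics/w2.png

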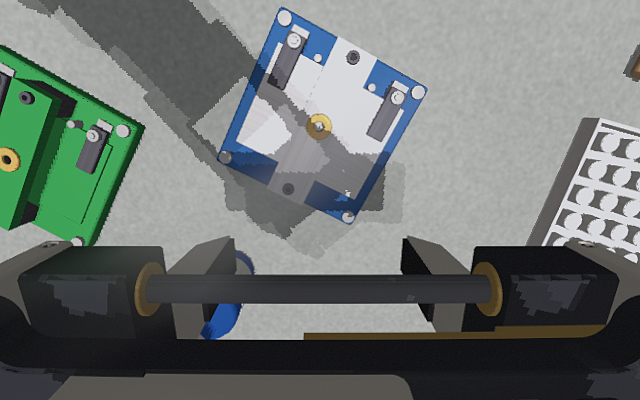

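The wrist view shows the jig's bush at about (319,126), which puts it near (0.495,-0.209). That agrees with the top view within 2 mm. Next is the stand.

Request:
{"fn": "play_rows", "kwargs": {"plan": [{"x": 0.945, "y": 0.24, "z": 0, "rx": 0, "ry": 0, "rz": 0}, {"x": 0.945, "y": 0.24, "z": 0, "rx": 0, "ry": 0, "rz": 0}, {"x": 0.945, "y": 0.24, "z": 0, "rx": 0, "ry": 0, "rz": 0}, {"x": 0.945, "y": 0.24, "z": 0, "rx": 0, "ry": 0, "rz": 0}, {"x": 0.945, "y": 0.24, "z": 0, "rx": 0, "ry": 0, "rz": 0}, {"x": 0.945, "y": 0.24, "z": 0, "rx": 0, "ry": 0, "rz": 0}, {"x": 0.945, "y": 0.24, "z": 0, "rx": 0, "ry": 0, "rz": 0}, {"x": 0.945, "y": 0.24, "z": 0, "rx": 0, "ry": 0, "rz": 0}, {"x": 0.945, "y": 0.24, "z": 0, "rx": 0, "ry": 0, "rz": 0}, {"x": 0.945, "y": 0.24, "z": 0, "rx": 0, "ry": 0, "rz": 0}, {"x": 0.945, "y": 0.24, "z": 0, "rx": 0, "ry": 0, "rz": 0}, {"x": 0.945, "y": 0.24, "z": 0, "rx": 0, "ry": 0, "rz": 0}, {"x": 0, "y": 0, "z": 0, "rx": 0, "ry": 0, "rz": 0}]}}

```text
clock: 4.95
tcp_pos: [0.5161, 0.2026, 0.2025]
tcp_rot: [0.619, 0.786, 0.001, -0.0]
ft_force: [0.7, -0.1, -0.2]
grip_width: 0.0916
finger_force: 0.0
```

Run:
```python
from h import *
f=save('wrist','w3.png'); s=get_state(); print(s['clock'],s['tcp_pos'],s['ft_force'])
f=np.load('pics/w3.png.npz');print('proj cap, ring',proj(f,np.array([.503,.257,.15])),proj(f,np.array([.5035,.257,.06])))
h=cv2.cvtColor(f['color'],cv2.COLOR_RGB2HSV)
for nm,lo,hi,z in(('yel',(18,110,60),(34,255,255),.06),('red',(0,120,50),(10,255,255),.15)):
  n,l,st,c=cv2.connectedComponentsWithStats(cv2.inRange(h,lo,hi))
  for i in range(1,n):
    if st[i,4]>25: print(nm,st[i],c[i],onz(f,c[i],z))
```

```text
5.0 [0.51614996 0.20036437 0.20240828] [ 0.22896281 -0.49758345 -0.58886796]
proj cap, ring [318.76722316 141.28109663] [319.03185338 132.97010696]
yel [305 117  29  18 168] [318.66666667 123.31547619] [0.50108455 0.26550962 0.06      ]
yel [473 262  30  54 763] [490.03407602 288.73394495] [0.72541031 0.13910782 0.06      ]
yel [135 280  20  36 190] [140.31052632 303.62631579] [0.35330337 0.0297351  0.06      ]
yel [204 308  16  19 125] [213.368 318.368] [0.43575389 0.03056137 0.06      ]
yel [ 304  325  302   15 2568] [471.05490654 333.44392523] [0.72679358 0.07938419 0.06      ]
```

View pics/w3.png

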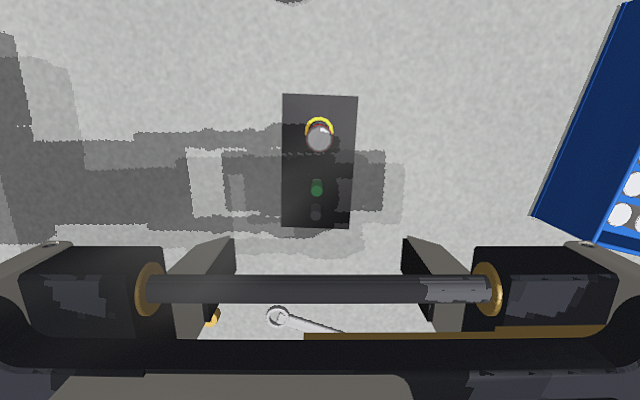

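The punch's cap is at about (319,138) and the yellow ring at about (319,131). The stand lines up with the tool, and the scriber is at (316,189). I'll refine these with circle fits.

Run:
```python
from h import *
def circ(fn,box,lo,hi,z):
  f=np.load('pics/'+fn+'.npz'); x0,y0,x1,y1=box; sub=f['color'][y0:y1,x0:x1]; h=cv2.cvtColor(sub,cv2.COLOR_RGB2HSV)
  m=cv2.inRange(h,lo,hi); p=np.argwhere(m)[:,::-1].astype(np.float32); c,r=cv2.minEnclosingCircle(p); c=np.array(c)+[x0,y0]
  print(fn,c,r,len(p),onz(f,c,z).round(4))
circ('w2.png',(295,105,345,150),(13,70,40),(36,255,255),.058)
circ('w3.png',(295,105,345,150),(15,90,50),(36,255,255),.06)
f=np.load('pics/w3.png.npz'); h=cv2.cvtColor(f['color'],cv2.COLOR_RGB2HSV)[120:158,300:340]
m=cv2.inRange(h,(0,0,100),(179,70,255)); p=np.argwhere(m)[:,::-1].astype(np.float32); c,r=cv2.minEnclosingCircle(p); c=np.array(c)+[300,120]; print('cap',c,r,len(p),onz(f,c,.15))
```

```text
w2.png [318.5        126.37999916] 12.865341186523438 426 [ 0.4949 -0.2094  0.058 ]
w3.png [318.43137169 130.50980377] 14.644742965698242 180 [0.5024 0.2591 0.06  ]
cap [321.5 135. ] 16.77060890197754 519 [0.50379059 0.26140436 0.15      ]
```

Request:
{"fn": "play_rows", "kwargs": {"plan": [{"x": 0.74, "y": 0, "z": 0, "rx": 0, "ry": 0, "rz": 0}, {"x": 0.74, "y": 0, "z": 0, "rx": 0, "ry": 0, "rz": 0}, {"x": 0, "y": 0, "z": 0.7, "rx": 0, "ry": 0, "rz": 0}, {"x": 0, "y": 0, "z": 0.7, "rx": 0, "ry": 0, "rz": 0}, {"x": 0, "y": 0, "z": 0.7, "rx": 0, "ry": 0, "rz": 0}, {"x": 0, "y": 0, "z": 0.69, "rx": 0, "ry": 0, "rz": 0}, {"x": 0, "y": 0, "z": 0, "rx": 0, "ry": 0, "rz": 0}, {"x": 0, "y": 0, "z": 0, "rx": 0, "ry": 0, "rz": 0}]}}

```text
clock: 5.8
tcp_pos: [0.5033, 0.2551, 0.0915]
tcp_rot: [0.621, 0.784, -0.0, -0.0]
ft_force: [-0.1, 0.4, -0.2]
grip_width: 0.0917
finger_force: 0.0
```

Request:
{"fn": "play_rows", "kwargs": {"plan": [{"x": 0, "y": 0, "z": 0, "rx": 0, "ry": 0, "rz": 0}, {"x": 0, "y": 0, "z": 0, "rx": 0, "ry": 0, "rz": 0}, {"x": 0, "y": 0, "z": 0, "rx": 0, "ry": 0, "rz": 0}, {"x": 0, "y": 0, "z": 0, "rx": 0, "ry": 0, "rz": 0}, {"x": 0, "y": 0, "z": 0, "rx": 0, "ry": 0, "rz": 0}, {"x": 0, "y": 0, "z": 0, "rx": 0, "ry": 0, "rz": 0}, {"x": 0, "y": 0, "z": 0, "rx": 0, "ry": 0, "rz": 0}, {"x": 0, "y": 0, "z": 0, "rx": 0, "ry": 0, "rz": 0}], "gripper": 255, "force": 42}}

```text
clock: 6.6
tcp_pos: [0.5029, 0.2561, 0.091]
tcp_rot: [0.62, 0.785, -0.0, -0.0]
ft_force: [0.0, 0.0, 0.2]
grip_width: 0.0324
finger_force: 0.0
```

Run:
```python
from h import *
s=get_state(); print({k:np.round(v,4) for k,v in s.items() if k not in('joint_velocities','joint_efforts')})
save('wrist','w4.png')
```

```text
{'clock': np.float64(6.6), 'joints': array([ 3.3520e-01,  5.5190e-01,  1.5919e+00, -1.0000e-04,  9.9800e-01,
        1.0210e-01]), 'tcp_pos': array([0.5029, 0.2561, 0.091 ]), 'tcp_rot': array([ 6.200e-01,  7.846e-01, -1.000e-04, -0.000e+00]), 'ft_force': array([0.0405, 0.0168, 0.221 ]), 'wrist_torque': array([ 0.036 , -0.1236, -0.0081]), 'finger_force': np.float64(0.0), 'grip_width': np.float64(0.0324)}
```

View pics/w4.png

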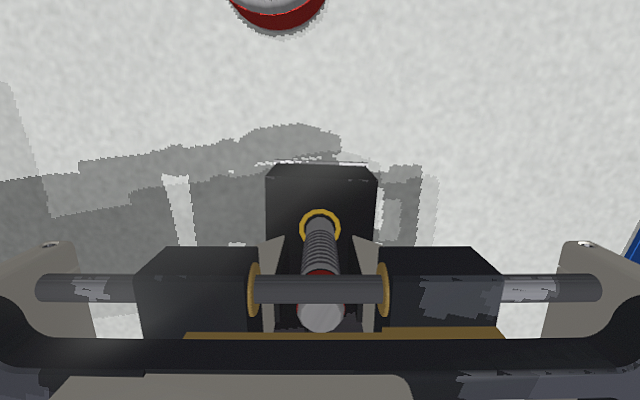

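The punch is between the fingers, with the cap at about (321,315), and the gripper is still closing. I'll nudge 2 mm along +x and finish the grip.

Request:
{"fn": "play_rows", "kwargs": {"plan": [{"x": 0.05, "y": 0, "z": 0, "rx": 0, "ry": 0, "rz": 0}, {"x": 0, "y": 0, "z": 0, "rx": 0, "ry": 0, "rz": 0}, {"x": 0, "y": 0, "z": 0, "rx": 0, "ry": 0, "rz": 0}, {"x": 0, "y": 0, "z": 0, "rx": 0, "ry": 0, "rz": 0}, {"x": 0, "y": 0, "z": 0, "rx": 0, "ry": 0, "rz": 0}]}}

```text
clock: 7.15
tcp_pos: [0.5024, 0.2581, 0.091]
tcp_rot: [0.62, 0.785, -0.0, -0.0]
ft_force: [-1.5, 0.7, -0.5]
grip_width: 0.0173
finger_force: 42.0
```

Request:
{"fn": "play_rows", "kwargs": {"plan": [{"x": 0, "y": 0, "z": -0.5, "rx": 0, "ry": 0, "rz": 0}, {"x": 0, "y": 0, "z": -0.8, "rx": 0, "ry": 0, "rz": 0}, {"x": 0, "y": 0, "z": -0.8, "rx": 0, "ry": 0, "rz": 0}, {"x": 0, "y": 0, "z": -0.6, "rx": 0, "ry": 0, "rz": 0}, {"x": -0.946, "y": -0.24, "z": 0, "rx": 0, "ry": 0, "rz": 0}, {"x": -0.946, "y": -0.24, "z": 0, "rx": 0, "ry": 0, "rz": 0}, {"x": -0.946, "y": -0.24, "z": 0, "rx": 0, "ry": 0, "rz": 0}, {"x": -0.946, "y": -0.24, "z": 0, "rx": 0, "ry": 0, "rz": 0}, {"x": -0.946, "y": -0.24, "z": 0, "rx": 0, "ry": 0, "rz": 0}, {"x": -0.946, "y": -0.24, "z": 0, "rx": 0, "ry": 0, "rz": 0}, {"x": -0.946, "y": -0.24, "z": 0, "rx": 0, "ry": 0, "rz": 0}, {"x": -0.946, "y": -0.24, "z": 0, "rx": 0, "ry": 0, "rz": 0}, {"x": -0.946, "y": -0.24, "z": 0, "rx": 0, "ry": 0, "rz": 0}, {"x": -0.946, "y": -0.24, "z": 0, "rx": 0, "ry": 0, "rz": 0}, {"x": -0.946, "y": -0.24, "z": 0, "rx": 0, "ry": 0, "rz": 0}, {"x": -0.946, "y": -0.24, "z": 0, "rx": 0, "ry": 0, "rz": 0}, {"x": 0, "y": 0, "z": 0.5, "rx": 0, "ry": 0, "rz": 0}, {"x": 0, "y": 0, "z": 0.5, "rx": 0, "ry": 0, "rz": 0}, {"x": 0, "y": 0, "z": 0, "rx": 0, "ry": 0, "rz": 0}, {"x": 0, "y": 0, "z": 0, "rx": 0, "ry": 0, "rz": 0}]}}

```text
clock: 9.15
tcp_pos: [0.4951, -0.2103, 0.1592]
tcp_rot: [0.62, 0.785, -0.0, -0.0]
ft_force: [0.7, 0.4, -1.5]
grip_width: 0.0174
finger_force: 42.0
```

Run:
```python
from h import *
s=get_state(); print({k:np.round(v,4) for k,v in s.items() if k not in('joint_velocities','joint_efforts')})
save('wrist','w5.png');save('side','s5.png');save('top','t5.png')
w=cv2.imread('pics/w5.png');b=cv2.imread('pics/s5.png')
f=np.load('pics/s5.png.npz');p=proj(f,np.array([.495,-.21,.1])).astype(int);print(p)
o=np.zeros((600,800,3),np.uint8);o[:300]=cv2.resize(w[190:355,100:540],(800,300),interpolation=cv2.INTER_CUBIC)
x0,y0=p[0]-33,p[1]-25;o[300:]=0;o[300:,:400]=cv2.resize(b[y0:y0+50,x0:x0+66],(400,300),interpolation=cv2.INTER_CUBIC)
t=cv2.imread('pics/t5.png');o[300:,410:800]=cv2.resize(t[130:190,355:433],(390,300),interpolation=cv2.INTER_CUBIC)
cv2.imwrite('pics/c5.png',o);print(x0,y0)
```

```text
{'clock': np.float64(9.15), 'joints': array([-5.4400e-01,  4.2890e-01,  1.5887e+00, -2.0000e-04,  1.1248e+00,
       -7.7730e-01]), 'tcp_pos': array([ 0.4951, -0.2103,  0.1592]), 'tcp_rot': array([ 6.200e-01,  7.846e-01, -2.000e-04, -4.000e-04]), 'ft_force': array([ 0.7418,  0.44  , -1.526 ]), 'wrist_torque': array([ 0.0138, -0.1211, -0.0384]), 'finger_force': np.float64(41.9889), 'grip_width': np.float64(0.0174)}
[314 167]
281 142
```

View pics/c5.png

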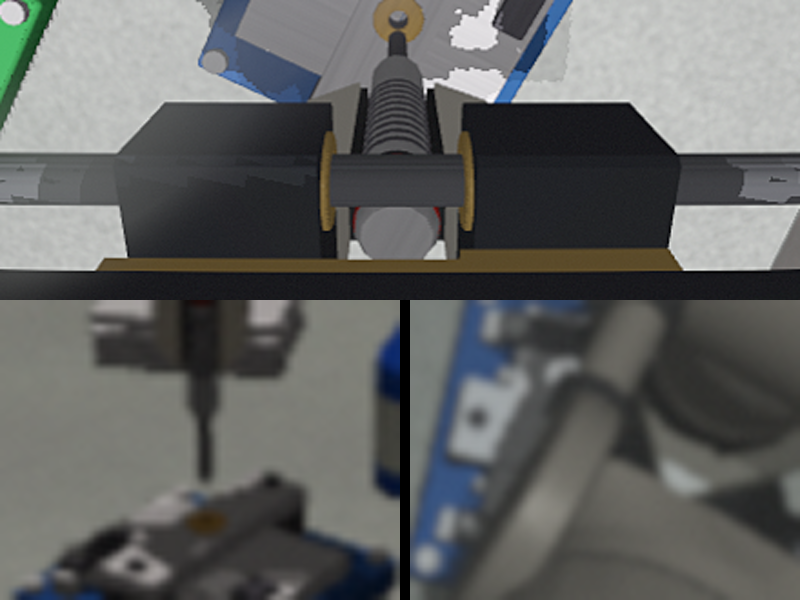

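The wrist crop has the tip in line sideways with the bush: tip about (319,208), bush about (319,200). The side crop has the tip at about (314.8,172) over the bush at about (315.3,178.8). I'll check the alignment along tool x numerically.

Run:
```python
from h import *
f=np.load('pics/w5.png.npz'); Rm=R.from_quat(f['s_rot']).as_matrix(); p=f['s_pos']
for dx in(0,.001,.002):
  t=p+Rm@[dx,0,.08]; b=t.copy(); b[2]=.058; b2=b+Rm@[.001,0,0]
  print(dx,'wrist tip,bush,bush+1mm',proj(f,t).round(1),proj(f,b).round(1),proj(f,b2).round(1))
g=np.load('pics/s5.png.npz'); t=p+Rm@[.001,0,.08]; b=t.copy();b[2]=.058
print('side',proj(g,t).round(1),proj(g,b).round(1),'dx+5mm',proj(g,b+Rm@[.005,0,0]).round(1),'dy+5',proj(g,b+Rm@[0,.005,0]).round(1))
c=f['color'][180:225,295:345]; h=cv2.cvtColor(c,cv2.COLOR_RGB2HSV); m=cv2.inRange(h,(13,70,40),(36,255,255)); q=np.argwhere(m)[:,::-1].astype(np.float32)
cc,r=cv2.minEnclosingCircle(q); print('bush circle',np.array(cc)+[295,180],r,'ellipse-box',q.min(0)+[295,180],q.max(0)+[295,180])
G=cv2.cvtColor(c,cv2.COLOR_RGB2GRAY)
for y in range(8,40): print(y+180,G[y,16:32].tolist())
```

```text
0 wrist tip,bush,bush+1mm [318.6 209.3] [318.5 201.9] [318.5 200.8]
0.001 wrist tip,bush,bush+1mm [318.6 208.1] [318.5 200.8] [318.5 199.7]
0.002 wrist tip,bush,bush+1mm [318.6 206.9] [318.5 199.7] [318.5 198.6]
side [314.7 172.6] [314.8 177.8] dx+5mm [314.6 178.4] dy+5 [313.5 177.7]
bush circle [318.68420982 200.43420982] 13.612163543701172 ellipse-box [306. 188.] [332. 212.]
188 [131, 123, 115, 113, 115, 122, 123, 122, 122, 120, 121, 119, 112, 111, 118, 120]
189 [112, 106, 117, 122, 125, 127, 126, 126, 123, 124, 126, 126, 121, 116, 114, 108]
190 [112, 119, 123, 127, 126, 125, 122, 121, 121, 122, 124, 126, 123, 122, 121, 119]
191 [122, 125, 126, 126, 125, 123, 123, 121, 121, 123, 124, 122, 122, 121, 121, 123]
192 [124, 123, 123, 125, 125, 122, 120, 120, 122, 124, 123, 121, 122, 121, 122, 121]
193 [122, 123, 125, 123, 121, 120, 120, 119, 123, 123, 122, 121, 121, 120, 121, 122]
194 [122, 123, 124, 123, 120, 119, 118, 121, 121, 121, 121, 122, 122, 120, 120, 119]
195 [122, 124, 123, 121, 119, 115, 118, 117, 120, 120, 118, 121, 121, 121, 120, 118]
196 [122, 123, 122, 118, 115, 117, 127, 
[... 1115 characters left out ...]
52, 48, 50, 102, 123, 120, 115]
211 [119, 119, 98, 55, 51, 52, 53, 52, 52, 50, 48, 40, 88, 117, 118, 113]
212 [128, 126, 94, 46, 49, 53, 52, 53, 50, 51, 49, 42, 81, 107, 116, 123]
213 [134, 138, 102, 43, 49, 52, 51, 52, 51, 49, 47, 41, 87, 121, 128, 129]
214 [134, 140, 105, 41, 51, 52, 52, 49, 51, 49, 49, 43, 74, 118, 132, 131]
215 [135, 140, 104, 42, 46, 51, 51, 49, 47, 49, 47, 38, 69, 117, 132, 131]
216 [134, 128, 89, 42, 48, 52, 50, 48, 47, 45, 45, 43, 69, 117, 133, 128]
217 [133, 125, 86, 42, 46, 48, 50, 49, 47, 46, 48, 39, 69, 120, 132, 128]
218 [133, 125, 84, 41, 46, 49, 49, 45, 47, 45, 44, 41, 70, 120, 133, 128]
219 [132, 127, 84, 40, 45, 45, 44, 43, 44, 41, 42, 38, 54, 112, 132, 127]
```

The camera sees the near rim of the rod's cone, not the apex. Allowing for that, the bush is about 0.8 mm further along +x. I'll correct that and go down to about 3 mm above the mouth.

Request:
{"fn": "play_rows", "kwargs": {"plan": [{"x": 0.02, "y": 0.006, "z": 0.2, "rx": 0, "ry": 0, "rz": 0}, {"x": 0, "y": 0, "z": 0.25, "rx": 0, "ry": 0, "rz": 0}, {"x": 0, "y": 0, "z": 0, "rx": 0, "ry": 0, "rz": 0}, {"x": 0, "y": 0, "z": 0, "rx": 0, "ry": 0, "rz": 0}, {"x": 0, "y": 0, "z": 0, "rx": 0, "ry": 0, "rz": 0}]}}

```text
clock: 9.8
tcp_pos: [0.4955, -0.2096, 0.1412]
tcp_rot: [0.62, 0.785, -0.0, 0.0]
ft_force: [-0.1, 0.2, -0.7]
grip_width: 0.0169
finger_force: 42.0
```

```bash
cat > chk.py <<'E'
from h import *
save('wrist','w6.png'); f=np.load('pics/w6.png.npz'); Rm=R.from_quat(f['s_rot']).as_matrix(); p=f['s_pos']; s=get_state(); print(p,s['clock'],s['ft_force'],s['wrist_torque'],s['grip_width'])
for dx in(0,.001):
  t=p+Rm@[dx,0,.08]; b=t.copy(); b[2]=.058
  print(dx,'rim',proj(f,p+Rm@[dx+.004,0,.074]).round(1),'bush',proj(f,b).round(1),'flange up/down',[proj(f,b+Rm@[k,0,0]).round(1)[1] for k in(.0125,.0046,-.0046,-.0125)],[proj(f,b+Rm@[0,k,0]).round(1)[0] for k in(.0125,-.0125)])
G=cv2.cvtColor(f['color'],cv2.COLOR_RGB2GRAY)
for y in range(192,232,1): print(y,G[y,302:336].tolist())
E
python3 chk.py
```

```text
[ 0.49545271 -0.20962836  0.14119695] 9.85 [ 0.06448957  0.54060363 -1.68292007] [-0.00894148 -0.0949444   0.03031388] 0.017264397721419245
0 rim [318.6 206.6] bush [318.5 208.1] flange up/down [np.float64(193.1), np.float64(202.6), np.float64(213.5), np.float64(222.7)] [np.float64(334.0), np.float64(303.1)]
0.001 rim [318.6 205.4] bush [318.6 206.9] flange up/down [np.float64(191.9), np.float64(201.4), np.float64(212.3), np.float64(221.5)] [np.float64(334.0), np.float64(303.1)]
192 [134, 132, 134, 136, 138, 139, 137, 136, 136, 138, 138, 140, 141, 140, 132, 125, 123, 120, 127, 137, 138, 136, 138, 137, 137, 135, 134, 135, 136, 137, 138, 136, 134, 136]
193 [134, 134, 136, 137, 137, 138, 137, 136, 139, 141, 131, 119, 113, 110, 105, 105, 110, 110, 109, 109, 111, 122, 137, 140, 138, 136, 135, 135, 134, 136, 135, 134, 134, 134]
194 [133, 133, 135, 137, 138, 137, 137, 139, 131, 115, 110, 110, 112, 119, 122, 122, 123, 123, 120, 117, 114, 111, 111, 112, 122, 134, 137, 136, 136, 137, 134, 134, 134, 136]
195 [133, 134, 136, 137, 138, 137, 139, 132, 113, 107, 118, 123, 125, 127, 127, 126, 122, 1
[... 5295 characters left out ...]
86, 86, 86, 87, 85, 85, 86, 87, 85, 87, 84, 85, 85, 84, 84, 85, 83, 83, 120, 138, 133, 132, 132, 131]
228 [133, 132, 136, 120, 91, 81, 84, 84, 85, 86, 87, 85, 86, 86, 88, 86, 85, 86, 86, 87, 84, 85, 84, 85, 84, 85, 83, 80, 103, 130, 136, 132, 133, 133]
229 [131, 131, 131, 105, 80, 83, 84, 86, 86, 88, 86, 86, 85, 85, 86, 85, 85, 86, 86, 85, 87, 83, 84, 84, 84, 86, 84, 82, 83, 121, 136, 133, 131, 132]
230 [131, 133, 130, 101, 78, 83, 83, 84, 85, 87, 86, 86, 85, 86, 87, 87, 86, 86, 87, 86, 85, 83, 84, 83, 84, 85, 84, 85, 79, 101, 128, 133, 131, 132]
231 [131, 133, 124, 96, 80, 83, 85, 84, 84, 86, 85, 88, 86, 86, 87, 87, 87, 85, 85, 87, 86, 84, 85, 83, 83, 84, 85, 84, 81, 82, 119, 137, 132, 131]
```

The bush centre fits within about 0.3 mm both ways. I'll lower into the bore in small steps and watch the forces.

Request:
{"fn": "play_rows", "kwargs": {"plan": [{"x": 0, "y": 0, "z": 0.05, "rx": 0, "ry": 0, "rz": 0}, {"x": 0, "y": 0, "z": 0.05, "rx": 0, "ry": 0, "rz": 0}, {"x": 0, "y": 0, "z": 0.05, "rx": 0, "ry": 0, "rz": 0}, {"x": 0, "y": 0, "z": 0.05, "rx": 0, "ry": 0, "rz": 0}, {"x": 0, "y": 0, "z": 0, "rx": 0, "ry": 0, "rz": 0}]}}

```text
clock: 10.35
tcp_pos: [0.4952, -0.2095, 0.1328]
tcp_rot: [0.62, 0.785, -0.0, -0.0]
ft_force: [-0.8, -0.1, -1.2]
grip_width: 0.0176
finger_force: 42.0
```

Request:
{"fn": "play_rows", "kwargs": {"plan": [{"x": 0, "y": 0, "z": 0.04, "rx": 0, "ry": 0, "rz": 0}, {"x": 0, "y": 0, "z": 0.04, "rx": 0, "ry": 0, "rz": 0}, {"x": 0, "y": 0, "z": 0, "rx": 0, "ry": 0, "rz": 0}]}}

```text
clock: 10.65
tcp_pos: [0.4952, -0.2095, 0.1297]
tcp_rot: [0.62, 0.785, -0.0, -0.0]
ft_force: [-0.0, 0.6, -2.3]
grip_width: 0.0175
finger_force: 42.0
```

Request:
{"fn": "play_rows", "kwargs": {"plan": [{"x": 0, "y": 0, "z": 0.06, "rx": 0, "ry": 0, "rz": 0}, {"x": 0, "y": 0, "z": 0.06, "rx": 0, "ry": 0, "rz": 0}, {"x": 0, "y": 0, "z": 0.06, "rx": 0, "ry": 0, "rz": 0}, {"x": 0, "y": 0, "z": 0.06, "rx": 0, "ry": 0, "rz": 0}, {"x": 0, "y": 0, "z": 0.06, "rx": 0, "ry": 0, "rz": 0}, {"x": 0, "y": 0, "z": 0, "rx": 0, "ry": 0, "rz": 0}]}}

```text
clock: 11.25
tcp_pos: [0.4952, -0.2095, 0.1175]
tcp_rot: [0.62, 0.785, -0.0, -0.0]
ft_force: [0.2, 0.1, -1.5]
grip_width: 0.0171
finger_force: 42.0
```

Request:
{"fn": "play_rows", "kwargs": {"plan": [{"x": 0, "y": 0, "z": 0.05, "rx": 0, "ry": 0, "rz": 0}, {"x": 0, "y": 0, "z": 0.05, "rx": 0, "ry": 0, "rz": 0}, {"x": 0, "y": 0, "z": 0, "rx": 0, "ry": 0, "rz": 0}]}}

```text
clock: 11.55
tcp_pos: [0.4954, -0.2096, 0.1138]
tcp_rot: [0.62, 0.785, -0.0, 0.0]
ft_force: [0.1, -0.5, -0.6]
grip_width: 0.0173
finger_force: 42.0
```

Request:
{"fn": "play_rows", "kwargs": {"plan": [{"x": 0, "y": 0, "z": 0.05, "rx": 0, "ry": 0, "rz": 0}, {"x": 0, "y": 0, "z": 0.05, "rx": 0, "ry": 0, "rz": 0}, {"x": 0, "y": 0, "z": 0, "rx": 0, "ry": 0, "rz": 0}]}}

```text
clock: 11.85
tcp_pos: [0.4955, -0.2097, 0.1103]
tcp_rot: [0.62, 0.785, 0.0, 0.0]
ft_force: [-1.0, 0.8, 5.7]
grip_width: 0.0176
finger_force: 42.0
```

The tip touched the blank at TCP z ≈ 0.1145, and the spring is now about 4 mm in. The trip should come near z ≈ 0.106, so I'll go in small steps.

Request:
{"fn": "play_rows", "kwargs": {"plan": [{"x": 0, "y": 0, "z": 0.04, "rx": 0, "ry": 0, "rz": 0}, {"x": 0, "y": 0, "z": 0.025, "rx": 0, "ry": 0, "rz": 0}, {"x": 0, "y": 0, "z": 0, "rx": 0, "ry": 0, "rz": 0}]}}

```text
clock: 12.15
tcp_pos: [0.4956, -0.2097, 0.1081]
tcp_rot: [0.62, 0.785, 0.0, 0.001]
ft_force: [-2.1, 0.7, 7.7]
grip_width: 0.0173
finger_force: 42.0
```

Request:
{"fn": "play_rows", "kwargs": {"plan": [{"x": 0, "y": 0, "z": 0.0125, "rx": 0, "ry": 0, "rz": 0}, {"x": 0, "y": 0, "z": 0, "rx": 0, "ry": 0, "rz": 0}]}}

```text
clock: 12.35
tcp_pos: [0.4956, -0.2098, 0.1078]
tcp_rot: [0.62, 0.785, 0.0, 0.001]
ft_force: [-1.5, 1.5, 7.5]
grip_width: 0.0176
finger_force: 42.0
```

Request:
{"fn": "play_rows", "kwargs": {"plan": [{"x": 0, "y": 0, "z": 0.0125, "rx": 0, "ry": 0, "rz": 0}, {"x": 0, "y": 0, "z": 0, "rx": 0, "ry": 0, "rz": 0}]}}

```text
clock: 12.55
tcp_pos: [0.4956, -0.2098, 0.1073]
tcp_rot: [0.62, 0.785, 0.0, 0.001]
ft_force: [-2.2, 1.6, 9.2]
grip_width: 0.0173
finger_force: 42.0
```

Request:
{"fn": "play_rows", "kwargs": {"plan": [{"x": 0, "y": 0, "z": 0.0125, "rx": 0, "ry": 0, "rz": 0}, {"x": 0, "y": 0, "z": 0, "rx": 0, "ry": 0, "rz": 0}]}}

```text
clock: 12.75
tcp_pos: [0.4957, -0.2098, 0.1069]
tcp_rot: [0.62, 0.785, 0.0, 0.001]
ft_force: [-1.0, 2.4, 8.4]
grip_width: 0.0172
finger_force: 42.0
```

Request:
{"fn": "play_rows", "kwargs": {"plan": [{"x": 0, "y": 0, "z": 0.0125, "rx": 0, "ry": 0, "rz": 0}, {"x": 0, "y": 0, "z": 0, "rx": 0, "ry": 0, "rz": 0}]}}

```text
clock: 12.95
tcp_pos: [0.4957, -0.2098, 0.1064]
tcp_rot: [0.62, 0.785, 0.0, 0.001]
ft_force: [-1.5, 1.5, 8.7]
grip_width: 0.017
finger_force: 42.0
```

Request:
{"fn": "play_rows", "kwargs": {"plan": [{"x": 0, "y": 0, "z": 0.0125, "rx": 0, "ry": 0, "rz": 0}, {"x": 0, "y": 0, "z": 0, "rx": 0, "ry": 0, "rz": 0}]}}

```text
clock: 13.15
tcp_pos: [0.4957, -0.2098, 0.106]
tcp_rot: [0.62, 0.785, 0.0, 0.001]
ft_force: [-1.4, 0.4, 9.5]
grip_width: 0.017
finger_force: 42.0
```

Request:
{"fn": "play_rows", "kwargs": {"plan": [{"x": 0, "y": 0, "z": 0.0125, "rx": 0, "ry": 0, "rz": 0}, {"x": 0, "y": 0, "z": 0, "rx": 0, "ry": 0, "rz": 0}]}}

```text
clock: 13.35
tcp_pos: [0.4957, -0.2098, 0.1055]
tcp_rot: [0.62, 0.785, 0.0, 0.001]
ft_force: [-2.4, 0.6, 9.1]
grip_width: 0.0174
finger_force: 42.0
```

Request:
{"fn": "play_rows", "kwargs": {"plan": [{"x": 0, "y": 0, "z": 0.0125, "rx": 0, "ry": 0, "rz": 0}, {"x": 0, "y": 0, "z": 0, "rx": 0, "ry": 0, "rz": 0}]}}

```text
clock: 13.55
tcp_pos: [0.4957, -0.2098, 0.105]
tcp_rot: [0.62, 0.785, 0.0, 0.001]
ft_force: [-1.7, 1.2, 10.2]
grip_width: 0.0171
finger_force: 42.0
```

Request:
{"fn": "play_rows", "kwargs": {"plan": [{"x": 0, "y": 0, "z": 0.0125, "rx": 0, "ry": 0, "rz": 0}, {"x": 0, "y": 0, "z": 0, "rx": 0, "ry": 0, "rz": 0}]}}

```text
clock: 13.75
tcp_pos: [0.4957, -0.2098, 0.1045]
tcp_rot: [0.62, 0.785, 0.0, 0.001]
ft_force: [-2.0, 2.0, 10.1]
grip_width: 0.0175
finger_force: 42.0
```

Request:
{"fn": "play_rows", "kwargs": {"plan": [{"x": 0, "y": 0, "z": 0.0125, "rx": 0, "ry": 0, "rz": 0}, {"x": 0, "y": 0, "z": 0, "rx": 0, "ry": 0, "rz": 0}]}}

```text
clock: 13.95
tcp_pos: [0.4956, -0.2097, 0.1039]
tcp_rot: [0.62, 0.785, 0.0, 0.001]
ft_force: [-2.0, 1.3, 9.5]
grip_width: 0.0173
finger_force: 42.0
```

Run:
```python
from h import *
s=get_state(); print(s['tcp_pos'],s['ft_force'],s['wrist_torque'],s['grip_width'])
save('wrist','w7.png'); a=np.load('pics/w4.png.npz')['color'];b=np.load('pics/w7.png.npz')['color']
for n,c in(('w4',a),('w5',np.load('pics/w5.png.npz')['color']),('w7',b)):
  g=cv2.cvtColor(c,cv2.COLOR_RGB2GRAY); print(n,'col319 rows 295-340',g[295:340:2,319].tolist())
```

```text
[ 0.49564082 -0.20973297  0.10389065] [-1.99716827  1.29338215  9.45252281] [0.33058713 0.31301078 0.00037307] 0.017303263493350162
w4 col319 rows 295-340 [71, 71, 71, 72, 77, 129, 126, 125, 124, 124, 124, 125, 126, 124, 123, 122, 125, 125, 129, 79, 84, 83, 76]
w5 col319 rows 295-340 [64, 64, 65, 65, 68, 119, 117, 117, 115, 114, 114, 115, 117, 114, 114, 114, 115, 115, 118, 68, 76, 76, 69]
w7 col319 rows 295-340 [69, 66, 68, 67, 71, 124, 120, 121, 119, 119, 119, 120, 121, 119, 118, 118, 119, 121, 121, 73, 78, 79, 74]
```

The cap hasn't slipped in the grip (its edges sit at the same rows in the wrist picture). The spring hasn't tripped yet, so I'll continue.

Request:
{"fn": "play_rows", "kwargs": {"plan": [{"x": 0, "y": 0, "z": 0.01, "rx": 0, "ry": 0, "rz": 0}, {"x": 0, "y": 0, "z": 0, "rx": 0, "ry": 0, "rz": 0}]}}

```text
clock: 14.2
tcp_pos: [0.4956, -0.2097, 0.1034]
tcp_rot: [0.62, 0.785, 0.0, 0.001]
ft_force: [-2.3, 1.4, 7.2]
grip_width: 0.0173
finger_force: 42.0
```

Request:
{"fn": "play_rows", "kwargs": {"plan": [{"x": 0, "y": 0, "z": 0.01, "rx": 0, "ry": 0, "rz": 0}]}}

```text
clock: 14.3
tcp_pos: [0.4956, -0.2097, 0.1029]
tcp_rot: [0.62, 0.785, 0.0, 0.001]
ft_force: [-0.9, 1.2, 5.4]
grip_width: 0.0178
finger_force: 42.0
```

Request:
{"fn": "play_rows", "kwargs": {"plan": [{"x": 0, "y": 0, "z": 0, "rx": 0, "ry": 0, "rz": 0}]}}

```text
clock: 14.4
tcp_pos: [0.4956, -0.2097, 0.1028]
tcp_rot: [0.62, 0.785, 0.0, 0.001]
ft_force: [-1.9, 0.5, 7.4]
grip_width: 0.0172
finger_force: 42.0
```

The push is falling (9.5 → about 6.5 N), so the trip is under way. I'll keep to small steps until the rod has bottomed.

Request:
{"fn": "play_rows", "kwargs": {"plan": [{"x": 0, "y": 0, "z": 0.01, "rx": 0, "ry": 0, "rz": 0}, {"x": 0, "y": 0, "z": 0, "rx": 0, "ry": 0, "rz": 0}]}}

```text
clock: 14.6
tcp_pos: [0.4956, -0.2097, 0.1027]
tcp_rot: [0.62, 0.785, 0.0, 0.001]
ft_force: [-1.3, 1.6, 10.0]
grip_width: 0.0176
finger_force: 42.0
```

Request:
{"fn": "play_rows", "kwargs": {"plan": [{"x": 0, "y": 0, "z": 0.01, "rx": 0, "ry": 0, "rz": 0}, {"x": 0, "y": 0, "z": 0, "rx": 0, "ry": 0, "rz": 0}]}}

```text
clock: 14.8
tcp_pos: [0.4957, -0.2098, 0.1026]
tcp_rot: [0.62, 0.785, 0.0, 0.001]
ft_force: [-1.6, 1.3, 11.8]
grip_width: 0.0174
finger_force: 42.0
```

The TCP has stopped while the force climbs, so the rod has bottomed and the spring has tripped, at a bearing force of about 13 N. I'll draw it straight out and carry it back to the stand.

Request:
{"fn": "play_rows", "kwargs": {"plan": [{"x": 0, "y": 0, "z": -0.3, "rx": 0, "ry": 0, "rz": 0}, {"x": 0, "y": 0, "z": -0.6, "rx": 0, "ry": 0, "rz": 0}, {"x": 0, "y": 0, "z": -0.8, "rx": 0, "ry": 0, "rz": 0}, {"x": 0, "y": 0, "z": -0.8, "rx": 0, "ry": 0, "rz": 0}, {"x": 0, "y": 0, "z": 0, "rx": 0, "ry": 0, "rz": 0}, {"x": 0.945, "y": 0.238, "z": 0, "rx": 0, "ry": 0, "rz": 0}, {"x": 0.945, "y": 0.238, "z": 0, "rx": 0, "ry": 0, "rz": 0}, {"x": 0.945, "y": 0.238, "z": 0, "rx": 0, "ry": 0, "rz": 0}, {"x": 0.945, "y": 0.238, "z": 0, "rx": 0, "ry": 0, "rz": 0}, {"x": 0.945, "y": 0.238, "z": 0, "rx": 0, "ry": 0, "rz": 0}, {"x": 0.945, "y": 0.238, "z": 0, "rx": 0, "ry": 0, "rz": 0}, {"x": 0.945, "y": 0.238, "z": 0, "rx": 0, "ry": 0, "rz": 0}, {"x": 0.945, "y": 0.238, "z": 0, "rx": 0, "ry": 0, "rz": 0}, {"x": 0.945, "y": 0.238, "z": 0, "rx": 0, "ry": 0, "rz": 0}, {"x": 0.945, "y": 0.238, "z": 0, "rx": 0, "ry": 0, "rz": 0}, {"x": 0.945, "y": 0.238, "z": 0, "rx": 0, "ry": 0, "rz": 0}, {"x": 0.945, "y": 0.238, "z": 0, "rx": 0, "ry": 0, "rz": 0}, {"x": 0, "y": 0, "z": 0, "rx": 0, "ry": 0, "rz": 0}, {"x": 0, "y": 0, "z": 0, "rx": 0, "ry": 0, "rz": 0}, {"x": 0, "y": 0, "z": 0, "rx": 0, "ry": 0, "rz": 0}]}}

```text
clock: 16.8
tcp_pos: [0.5013, 0.2572, 0.2003]
tcp_rot: [0.62, 0.784, -0.001, -0.0]
ft_force: [0.5, -0.8, -1.4]
grip_width: 0.0172
finger_force: 42.0
```

Run:
```python
from h import *
s=get_state(); print({k:np.round(v,4) for k,v in s.items() if k not in('joint_velocities','joint_efforts')}); Rm=R.from_quat(s['tcp_rot']).as_matrix()
print('delta tool mm',(Rm.T@(np.array([.5024,.2581,.091])-s['tcp_pos'])*1e3).round(2))
save('wrist','w8.png'); save('side','s8.png'); w=cv2.imread('pics/w8.png');b=cv2.imread('pics/s8.png')
o=np.zeros((600,800,3),np.uint8);o[:300]=cv2.resize(w[190:355,100:540],(800,300),interpolation=cv2.INTER_CUBIC)
o[300:,:400]=cv2.resize(b[200:260,205:285],(400,300),interpolation=cv2.INTER_CUBIC)
cv2.imwrite('pics/c8.png',o)
```

```text
{'clock': np.float64(16.8), 'joints': array([ 3.3830e-01,  4.3480e-01,  1.4563e+00, -5.0000e-04,  1.2523e+00,
        1.0580e-01]), 'tcp_pos': array([0.5013, 0.2572, 0.2003]), 'tcp_rot': array([ 6.203e-01,  7.844e-01, -9.000e-04, -3.000e-04]), 'ft_force': array([ 0.4894, -0.8341, -1.4107]), 'wrist_torque': array([-0.0047, -0.1274,  0.0153]), 'finger_force': np.float64(41.989), 'grip_width': np.float64(0.0172)}
delta tool mm [  0.7    1.42 109.28]
```

View pics/c8.png

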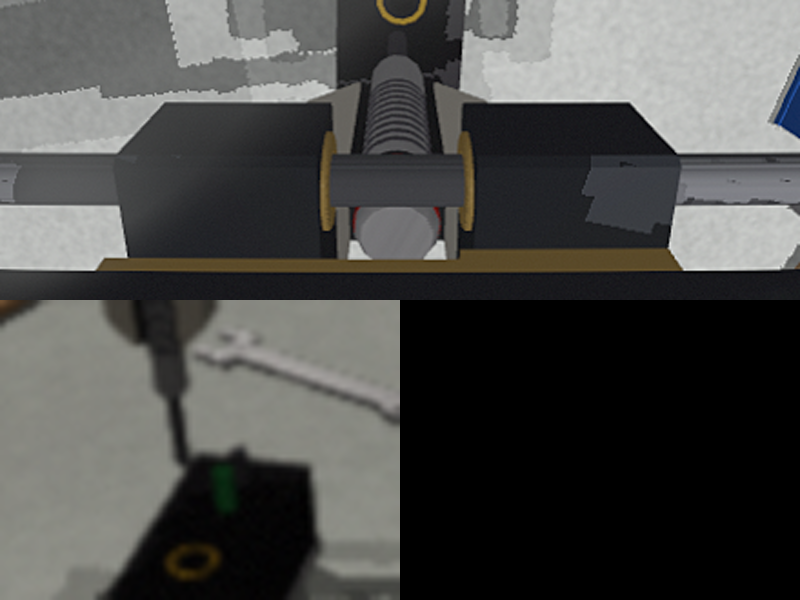

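The wrist crop shows the ring slightly right of the rod, which matches the computed shift of 0.7 mm in x and 1.4 mm in y. I'll shift and then lower.

Request:
{"fn": "play_rows", "kwargs": {"plan": [{"x": 0.018, "y": 0.036, "z": 0.4, "rx": 0, "ry": 0, "rz": 0}, {"x": 0, "y": 0, "z": 0.6, "rx": 0, "ry": 0, "rz": 0}, {"x": 0, "y": 0, "z": 0.25, "rx": 0, "ry": 0, "rz": 0}, {"x": 0, "y": 0, "z": 0, "rx": 0, "ry": 0, "rz": 0}, {"x": 0, "y": 0, "z": 0, "rx": 0, "ry": 0, "rz": 0}, {"x": 0, "y": 0, "z": 0, "rx": 0, "ry": 0, "rz": 0}]}}

```text
clock: 17.5
tcp_pos: [0.5036, 0.2592, 0.1524]
tcp_rot: [0.62, 0.784, 0.001, 0.001]
ft_force: [1.5, 0.6, -1.2]
grip_width: 0.0172
finger_force: 42.0
```

Run:
```python
from h import *
save('wrist','w9.png'); f=np.load('pics/w9.png.npz'); p=f['s_pos']; Rm=R.from_quat(f['s_rot']).as_matrix(); print(p,(Rm.T@(np.array([.5024,.2581,.091])-p)*1e3).round(2))
h=cv2.cvtColor(f['color'][170:225,290:350],cv2.COLOR_RGB2HSV); m=cv2.inRange(h,(15,90,50),(36,255,255)); q=np.argwhere(m)[:,::-1].astype(np.float32); print('ring box',q.min(0)+[290,170],q.max(0)+[290,170])
for dx in (0,.001):
  b=p+Rm@[dx,0,0]; b[2]=.06; print(dx,'axis@hole',proj(f,b).round(1))
G=cv2.cvtColor(f['color'],cv2.COLOR_RGB2GRAY)
for y in(205,210,215,218): print(y,G[y,305:335].tolist())
```

```text
[0.50362888 0.25923163 0.15236522] [-0.82 -1.59 61.36]
ring box [301. 190.] [333. 220.]
0 axis@hole [318.3 204.8]
0.001 axis@hole [318.3 203.7]
205 [79, 35, 41, 44, 40, 38, 37, 36, 35, 34, 36, 32, 35, 32, 36, 30, 32, 32, 33, 33, 33, 35, 35, 25, 55, 111, 129, 133, 98, 24]
210 [128, 91, 30, 39, 37, 36, 35, 30, 37, 45, 47, 46, 46, 43, 44, 43, 47, 44, 36, 29, 33, 29, 21, 73, 118, 130, 123, 83, 23, 30]
215 [97, 126, 132, 130, 127, 107, 60, 22, 34, 44, 45, 46, 46, 43, 43, 43, 44, 39, 41, 93, 125, 130, 132, 118, 77, 31, 23, 27, 29, 29]
218 [34, 29, 27, 60, 102, 127, 134, 125, 84, 37, 43, 45, 42, 44, 39, 42, 44, 36, 72, 118, 118, 76, 30, 22, 30, 25, 30, 27, 30, 26]
```

Request:
{"fn": "play_rows", "kwargs": {"plan": [{"x": -0.015, "y": -0.035, "z": 0, "rx": 0, "ry": 0, "rz": 0}, {"x": 0, "y": 0, "z": 0.1, "rx": 0, "ry": 0, "rz": 0}, {"x": 0, "y": 0, "z": 0.05, "rx": 0, "ry": 0, "rz": 0}, {"x": 0, "y": 0, "z": 0, "rx": 0, "ry": 0, "rz": 0}, {"x": 0, "y": 0, "z": 0, "rx": 0, "ry": 0, "rz": 0}, {"x": 0, "y": 0, "z": 0, "rx": 0, "ry": 0, "rz": 0}]}}

```text
clock: 18.15
tcp_pos: [0.5018, 0.2583, 0.1452]
tcp_rot: [0.62, 0.785, 0.0, 0.0]
ft_force: [0.4, 0.5, -0.8]
grip_width: 0.0172
finger_force: 42.0
```

Run:
```python
from h import *
for i in range(3):
  s=get_state(); p=s['tcp_pos']; Rm=R.from_quat(s['tcp_rot']).as_matrix(); print(p,s['tcp_rot'].round(4),(Rm.T@(np.array([.5024,.2581,.091])-p)*1e3).round(2)); grab_frame('top')
```

```text
[0.50175612 0.25833946 0.14521832] [6.201e-01 7.846e-01 0.000e+00 1.000e-04] [-0.38  0.56 54.22]
[0.50173315 0.258321   0.14522882] [6.200e-01 7.846e-01 0.000e+00 1.000e-04] [-0.36  0.59 54.23]
[0.50171961 0.25832535 0.14524499] [6.200e-01 7.846e-01 0.000e+00 1.000e-04] [-0.37  0.6  54.25]
```

Request:
{"fn": "play_rows", "kwargs": {"plan": [{"x": -0.008, "y": 0.012, "z": 0.1, "rx": 0, "ry": 0, "rz": 0}, {"x": 0, "y": 0, "z": 0.1, "rx": 0, "ry": 0, "rz": 0}, {"x": 0, "y": 0, "z": 0.1, "rx": 0, "ry": 0, "rz": 0}, {"x": 0, "y": 0, "z": 0, "rx": 0, "ry": 0, "rz": 0}, {"x": 0, "y": 0, "z": 0, "rx": 0, "ry": 0, "rz": 0}]}}

```text
clock: 18.8
tcp_pos: [0.5021, 0.258, 0.1329]
tcp_rot: [0.62, 0.785, -0.0, -0.0]
ft_force: [0.3, 0.3, -2.0]
grip_width: 0.0173
finger_force: 42.0
```

Request:
{"fn": "play_rows", "kwargs": {"plan": [{"x": 0, "y": 0, "z": 0.1, "rx": 0, "ry": 0, "rz": 0}, {"x": 0, "y": 0, "z": 0, "rx": 0, "ry": 0, "rz": 0}]}}

```text
clock: 19.0
tcp_pos: [0.502, 0.258, 0.1287]
tcp_rot: [0.62, 0.785, -0.0, -0.0]
ft_force: [-0.8, 0.3, -1.1]
grip_width: 0.0174
finger_force: 42.0
```

Request:
{"fn": "play_rows", "kwargs": {"plan": [{"x": 0, "y": 0, "z": 0.15, "rx": 0, "ry": 0, "rz": 0}, {"x": 0, "y": 0, "z": 0.15, "rx": 0, "ry": 0, "rz": 0}, {"x": 0, "y": 0, "z": 0.15, "rx": 0, "ry": 0, "rz": 0}, {"x": 0, "y": 0, "z": 0.15, "rx": 0, "ry": 0, "rz": 0}, {"x": 0, "y": 0, "z": 0.15, "rx": 0, "ry": 0, "rz": 0}, {"x": 0, "y": 0, "z": 0, "rx": 0, "ry": 0, "rz": 0}]}}

```text
clock: 19.6
tcp_pos: [0.5018, 0.2579, 0.0981]
tcp_rot: [0.62, 0.785, -0.001, -0.0]
ft_force: [-0.1, 1.0, -0.7]
grip_width: 0.0173
finger_force: 42.0
```

Request:
{"fn": "play_rows", "kwargs": {"plan": [{"x": 0, "y": 0, "z": 0.1, "rx": 0, "ry": 0, "rz": 0}, {"x": 0, "y": 0, "z": 0.04, "rx": 0, "ry": 0, "rz": 0}, {"x": 0, "y": 0, "z": 0, "rx": 0, "ry": 0, "rz": 0}, {"x": 0, "y": 0, "z": 0, "rx": 0, "ry": 0, "rz": 0}]}}

```text
clock: 20.0
tcp_pos: [0.5023, 0.2581, 0.0937]
tcp_rot: [0.62, 0.785, 0.0, 0.0]
ft_force: [-0.2, 0.5, -2.0]
grip_width: 0.0175
finger_force: 42.0
```

Next I'll lower it the last 2–3 mm until the shoulder touches.

Request:
{"fn": "play_rows", "kwargs": {"plan": [{"x": 0, "y": 0, "z": 0.025, "rx": 0, "ry": 0, "rz": 0}, {"x": 0, "y": 0, "z": 0.025, "rx": 0, "ry": 0, "rz": 0}, {"x": 0, "y": 0, "z": 0, "rx": 0, "ry": 0, "rz": 0}, {"x": 0, "y": 0, "z": 0, "rx": 0, "ry": 0, "rz": 0}]}}

```text
clock: 20.4
tcp_pos: [0.5022, 0.2581, 0.0916]
tcp_rot: [0.62, 0.785, -0.0, 0.0]
ft_force: [0.6, -0.5, -2.3]
grip_width: 0.0173
finger_force: 42.0
```

Request:
{"fn": "play_rows", "kwargs": {"plan": [{"x": 0, "y": 0, "z": 0.01, "rx": 0, "ry": 0, "rz": 0}, {"x": 0, "y": 0, "z": 0, "rx": 0, "ry": 0, "rz": 0}]}}

```text
clock: 20.6
tcp_pos: [0.5022, 0.2581, 0.0911]
tcp_rot: [0.62, 0.785, -0.0, 0.0]
ft_force: [0.1, -0.4, -1.6]
grip_width: 0.017
finger_force: 42.0
```

Request:
{"fn": "play_rows", "kwargs": {"plan": [{"x": 0, "y": 0, "z": 0.01, "rx": 0, "ry": 0, "rz": 0}, {"x": 0, "y": 0, "z": 0, "rx": 0, "ry": 0, "rz": 0}]}}

```text
clock: 20.8
tcp_pos: [0.5023, 0.2581, 0.091]
tcp_rot: [0.62, 0.785, 0.0, 0.0]
ft_force: [-0.0, -0.7, 2.0]
grip_width: 0.0173
finger_force: 42.0
```

Request:
{"fn": "play_rows", "kwargs": {"plan": [{"x": 0, "y": 0, "z": 0.01, "rx": 0, "ry": 0, "rz": 0}, {"x": 0, "y": 0, "z": 0, "rx": 0, "ry": 0, "rz": 0}]}}

```text
clock: 21.0
tcp_pos: [0.5023, 0.2581, 0.091]
tcp_rot: [0.62, 0.785, 0.0, 0.0]
ft_force: [-1.5, -1.1, 6.0]
grip_width: 0.0173
finger_force: 42.0
```

It's seated on the stand. I'll relax the push, open, and then retreat upward.

Request:
{"fn": "play_rows", "kwargs": {"plan": [{"x": 0, "y": 0, "z": -0.014, "rx": 0, "ry": 0, "rz": 0}, {"x": 0, "y": 0, "z": 0, "rx": 0, "ry": 0, "rz": 0}]}}

```text
clock: 21.2
tcp_pos: [0.5023, 0.2581, 0.091]
tcp_rot: [0.62, 0.785, 0.0, 0.0]
ft_force: [-1.4, -0.7, 2.0]
grip_width: 0.0174
finger_force: 42.0
```

Request:
{"fn": "play_rows", "kwargs": {"plan": [{"x": 0, "y": 0, "z": 0, "rx": 0, "ry": 0, "rz": 0}, {"x": 0, "y": 0, "z": 0, "rx": 0, "ry": 0, "rz": 0}, {"x": 0, "y": 0, "z": 0, "rx": 0, "ry": 0, "rz": 0}, {"x": 0, "y": 0, "z": 0, "rx": 0, "ry": 0, "rz": 0}, {"x": 0, "y": 0, "z": 0, "rx": 0, "ry": 0, "rz": 0}, {"x": 0, "y": 0, "z": 0, "rx": 0, "ry": 0, "rz": 0}, {"x": 0, "y": 0, "z": 0, "rx": 0, "ry": 0, "rz": 0}, {"x": 0, "y": 0, "z": 0, "rx": 0, "ry": 0, "rz": 0}, {"x": 0, "y": 0, "z": -0.3, "rx": 0, "ry": 0, "rz": 0}, {"x": 0, "y": 0, "z": -0.6, "rx": 0, "ry": 0, "rz": 0}, {"x": 0, "y": 0, "z": -0.8, "rx": 0, "ry": 0, "rz": 0}, {"x": 0, "y": 0, "z": -0.9, "rx": 0, "ry": 0, "rz": 0}, {"x": 0, "y": 0, "z": -0.9, "rx": 0, "ry": 0, "rz": 0}, {"x": -0.9, "y": 0, "z": 0, "rx": 0, "ry": 0, "rz": 0}, {"x": -0.9, "y": 0, "z": 0, "rx": 0, "ry": 0, "rz": 0}, {"x": 0, "y": 0, "z": 0, "rx": 0, "ry": 0, "rz": 0}, {"x": 0, "y": 0, "z": 0, "rx": 0, "ry": 0, "rz": 0}, {"x": 0, "y": 0, "z": 0, "rx": 0, "ry": 0, "rz": 0}], "gripper": 0}}

```text
clock: 23.0
tcp_pos: [0.5187, 0.1887, 0.2313]
tcp_rot: [0.62, 0.785, 0.0, -0.0]
ft_force: [-0.0, -0.2, 0.1]
grip_width: 0.0917
finger_force: 0.0
```

Run:
```python
from h import *
s=get_state(); print(s['clock'],s['tcp_pos'],s['ft_force'],s['grip_width'])
save('wrist','w10.png'); save('side','s10.png'); w=cv2.imread('pics/w10.png');b=cv2.imread('pics/s10.png')
o=np.zeros((600,800,3),np.uint8);o[:300,:480]=cv2.resize(w,(480,300))
o[300:,:400]=cv2.resize(b[215:275,205:285],(400,300),interpolation=cv2.INTER_CUBIC);o[300:,400:]=cv2.resize(b[150:300,180:380],(400,300))
cv2.imwrite('pics/c10.png',o)
```

```text
23.0 [0.51866947 0.18872069 0.23134724] [-0.02970199 -0.18308923  0.14054033] 0.09173959479853072
```

View pics/c10.png

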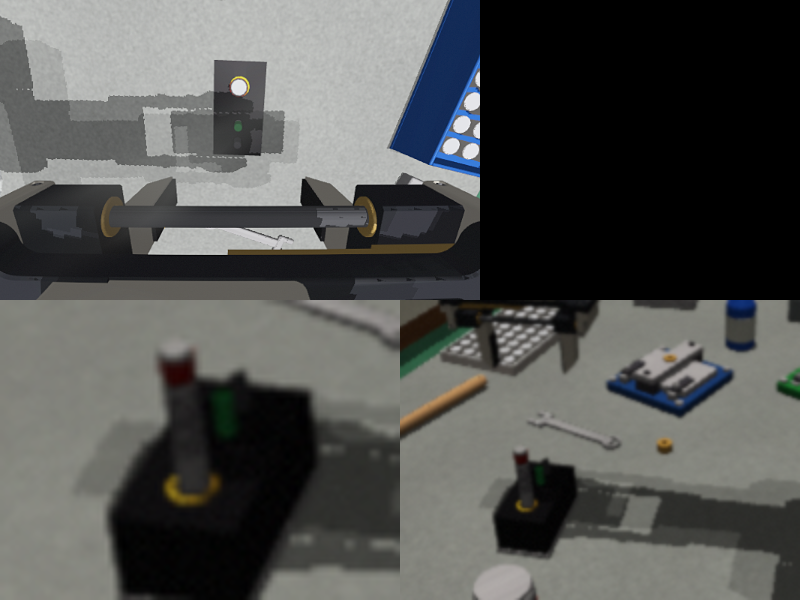

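The punch stands upright in its ringed hole (side crop, about (190,415) with the ring at (192,488)). The gripper is clear and the other things are where they were, so I'm handing in.

```bash
python3 -c "from plant import hand_in; print(hand_in())"
```

```text
the job is handed in; nothing more can be done
None
```

The punch was fired once through the bush onto the blank (about 13 N at most in the readings), is back upright in its yellow-ringed hole with the arm clear, and the job was handed in at about 23 s.

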